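# Centre the mixing jar on the magnetic stirrer and start it

### The job

The amber jar stands off-centre on the magnetic stirrer: gently push it along the white plate with the fingers, without gripping or lifting it, until it stands in the middle of the printed ring, wholly inside it, and take the hand off it. Then press the green start button all the way down and let it go. Leave the speed knob as it is set and do not disturb the bottles and the charger around the stirrer.

Things in the scene. Friction and masses are not known exactly. Their poses are not given: they have to be found in the camera images.
- stirrer: Magnetic stirrer, fixed. Origin on the work surface under the plate's middle; x to its back, y to its left, z up. White housing 190 x 190 mm; flat white plate 178 x 178 mm on top, upper face 95 mm above the surface. Dark control panel in front, x = -170 to -95 mm, 190 mm wide, top 63 mm above the surface: speed knob at its left (+y), green button at its right (-y)
- mark (a point): Centre of the printed dark ring, in the middle of the plate on its upper face. The ring is 84 mm across inside and 2.5 mm wide, flat (only printed); four short ticks outside it point to its centre
- jar: Closed squat amber jar with a white label and a black screw cap: upright cylinder 64 mm in diameter, 66 mm high in all, about 0.2 to 0.4 kg, loose. Origin at the centre of its underside, z up. It starts standing on the plate, off-centre towards the front, to the left or right; it slides on the plate under about 1 to 4 N
- start (a joint): Travel of the green start button: 0 when up, 0.006 (m) when fully down; moves straight down, a spring returns it, about 5 N holds it fully down
- start_top (a point): Centre of the top face of the green button (24 mm in diameter, in a black housing) when read; it moves with the button
- knob_pointer (a point): Tip of the white pointer line on top of the black speed knob (32 mm in diameter, top 79 mm above the work surface), 14 mm from the knob's axis. The axis is at x = -132, y = +58 mm in the stirrer's frame. The knob turns easily if touched
- flavour: Small cream dropper bottle with a black pointed cap, 23 mm in diameter, 75 mm high, loose, beside the stirrer. Origin at the centre of its underside
- pet: Clear plastic bottle with a black twist cap and white nozzle, 42 mm in diameter, 124 mm high, loose, beside the stirrer. Origin at the centre of its underside
- charger: Black two-bay battery charger with two brown cells, 112 (x) x 58 (y) x 36 mm high, loose, lying beside the stirrer. Origin at the centre of its underside
Not all that is in view belongs to the job. There is more than one size of the jar; the job needs the smallest.

How it is judged:
By the outcome, as a careful person would: the job done as asked, in the order asked, and still so for the second after the job is handed in, with the robot touching nothing.
It also fails if it takes over 48 s, if anything falls off the work surface, if the arm or the gripper's body presses on something with over 40 N, if the wrist force passes 120 N, or if a joint passes its speed limit or range.

### The arm

A 7-joint arm with a two-finger parallel gripper is mounted at the origin on the work surface. World frame = base frame: x ahead of the robot, y to its left, z up, the work surface at z = 0. Lengths are in mm, angles in rad, forces in N, time in s.
With the tool pointing down it reaches from about 400 to 875 mm from the base axis. Payload 4.4 kg.
Tool frame: the origin (TCP) lies at the centre of the arm's flange, where the gripper is bolted on; the fingertips stand 173 mm ahead of it and the grasp point (between the pads) lies 155 mm ahead of it; z points along the fingers, y is the direction in which the jaws open and shut (so a half turn about z gives the same grasp; the last joint's range is limited). The gripper opens to 85 mm and grips with 20 to 120 N. Pads are 22 mm wide; open, the fingers measure 114 mm over their backs; the gripper's body (76 mm by 85 mm) begins 54 mm behind the grasp point. The pads swing forward as they close: fully open they stand 13 mm farther back than shut.
Start: joints at [1.198, 0.628, 0.038, 1.517, -0.027, 0.996, -0.02], TCP at [196.327, -619.654, 404.713] pointing down, gripper open.
Joint ranges: [-3.06, 3.06], [-0.37, 2.12], [-1.25, 1.32], [0.18, 2.47], [-1.1, 4.24], [0.23, 1.98], [-2.94, 2.94]. Speed limits (rad/s): [2.57, 2.57, 3.14, 3.14, 3.14, 3.14, 3.14].

### API

Orientations are given as [roll, pitch, yaw] about the fixed x, y, z axes, in that order (R = Rz(yaw) Ry(pitch) Rx(roll)).
In Python, from cell import * gives the robot as it stands. The module is installed in compiled form; this text tells all that it offers.
- The arm moves only by the shell command python3 -m jog 'ROWS'. ROWS is JSON, one flat list of numbers, 5 for each row, row after row: the shift along the tool's x, y, z in mm, then the turn about the tool's z in degrees, then the finger opening in mm, from 0 to 85.4. A call has 1 to 20 rows; each row is the pose to reach, as a shift and turn from the pose commanded when the call began, along the tool's axes at that moment; what a row does not reach only later rows make up. A row lasts 1/12 s, in which the tool goes at most 41.7 mm and 7.16 degrees, less where a joint would pass 70% of its speed; a pose out of reach is approached as far as the arm can. A call with a gripper value outside its range is refused whole. The fingers move at their own pace and stop on an object; the grip force is fixed at half the most. Time passes only in rows, so rows that repeat a pose let the fingers close. It gives the time, the measured TCP pose, the force and the opening at its end, in the units of the state.
- read_state(): the state, without advancing time (a new reading comes with each control period).
- get_image(name): name is "scene" or "top" or "wrist"; returns (picture, depth): 480x640x3 uint8, blue, green, red; 480x640 float32, mm along the optical axis (not along the pixel's ray), 0 where there is no reading.
- camera_params(name): a dict with "K" (3x3 intrinsics, pixels), "T" (4x4, takes a point from camera to world coordinates). Camera axes: x right, y up, looking along -z (the intrinsics and any distortion apply to the point x, -y, -z); pixel columns grow to the right and rows downward; lengths in mm; the calibration is good to about 2 mm. A picture is of the moment at which its call begins: read the wrist's pose just before it. camera_params takes no time and is no camera call; for the wrist camera it gives the pose at the moment of the call.
- finish_job(): hands the job in, once; it reports no verdict.
The state is a dict: "clock": time; "qpos": joint angles; "qd": joint speeds; "tau": joint torques, N m; "eef_pos": TCP position; "tool_rot": TCP orientation; "force": force on the tool from outside, world axes, zero at the start; "torque": the same for the moment, N m; "width": finger opening in mm.
Only numpy, scipy, OpenCV 4.12 (cv2) and the standard library are available. Lean on these libraries where they do the work, as an engineer would, in place of code of your own. Each camera call takes 0.05 s, during which the arm holds its last target.

## Working session

There is one attempt and no reset: what is moved stays moved. The work goes in short steps, Python scripts to look and compute and a shell command to move; the robot and the scene stay as the last step left them, time stands still between calls to the robot, and variables do not carry over. Pictures are saved under pics/ and viewed, and the job is handed in when it is done.

```bash
mkdir -p pics; ls
python3 - <<'E'
from cell import *
import cv2
print(read_state())
for n in ("scene","top","wrist"):
    p,d=get_image(n); cv2.imwrite(f"pics/{n}0.png",p)
    c=camera_params(n); print(n,c)
    import numpy as np; np.savez(f"{n}0.npz",p=p,d=d,K=c["K"],T=c["T"])
E
```

```text
pics
{'clock': 0.0, 'qpos': array([ 1.19821594,  0.62931943,  0.03845016,  1.51835003, -0.02702967,
        0.99629742, -0.01999416]), 'qd': array([-1.13086343e-03,  3.94239353e-04, -1.25996431e-03,  6.34305031e-04,
       -1.25651036e-03,  8.54357715e-05, -1.25139209e-03]), 'tau': array([ 9.64449609e-04, -5.63400614e+01,  1.22663196e+00, -1.93443650e+01,
        1.09584173e-02,  1.05922879e-02, -1.55788491e-06]), 'eef_pos': array([ 196.23875171, -619.36492305,  403.81197719]), 'tool_rot': array([-3.13973634e+00,  2.69265513e-06,  3.06763850e-01]), 'force': array([ 0.14883451, -0.44156182,  0.44296272]), 'torque': array([-0.036318  ,  0.03244748,  0.02479176]), 'width': 85.35765329081929}
scene {'K': array([[459.70736149,   0.        , 317.91840911],
       [  0.        , 459.70736149, 244.16115821],
       [  0.        ,   0.        ,   1.        ]]), 'T': array([[-3.67189480e-01, -5.86218168e-01,  7.22163517e-01,
         1.24146834e+03],
       [ 9.29917180e-01, -2.48588222e-01,  2.71031241e-01,
         2.32689195e+02],
       [ 2.06379070e-02,  7.71072082e-01,  6.36413326e-01,
 
[... 437 characters left out ...]
35876967e+01],
       [ 1.56478812e-02,  1.62814380e-01,  9.86532626e-01,
         1.08995164e+03],
       [ 0.00000000e+00,  0.00000000e+00,  0.00000000e+00,
         1.00000000e+00]])}
wrist {'K': array([[391.61443652,   0.        , 319.84250049],
       [  0.        , 391.61443652, 242.33476103],
       [  0.        ,   0.        ,   1.        ]]), 'T': array([[ 3.02341567e-01,  9.02636657e-01,  3.06327672e-01,
         2.75497741e+02],
       [-9.53198327e-01,  2.86839145e-01,  9.55837529e-02,
        -5.94588256e+02],
       [-1.58936835e-03, -3.20889966e-01,  9.47115148e-01,
         3.73369350e+02],
       [ 0.00000000e+00,  0.00000000e+00,  0.00000000e+00,
         1.00000000e+00]])}
```

View pics/scene0.png

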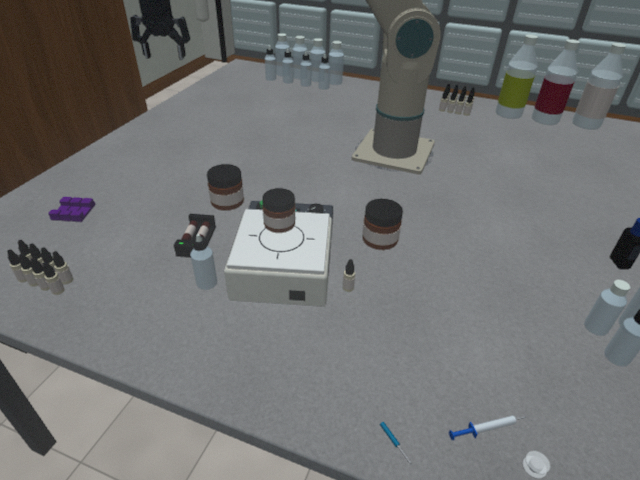

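View pics/top0.png

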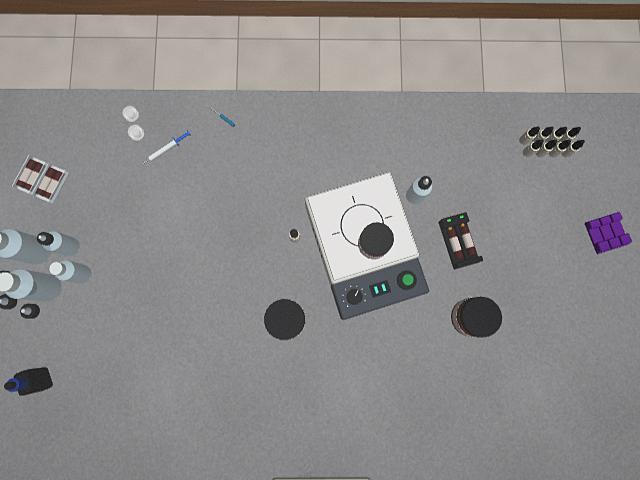

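View pics/wrist0.png

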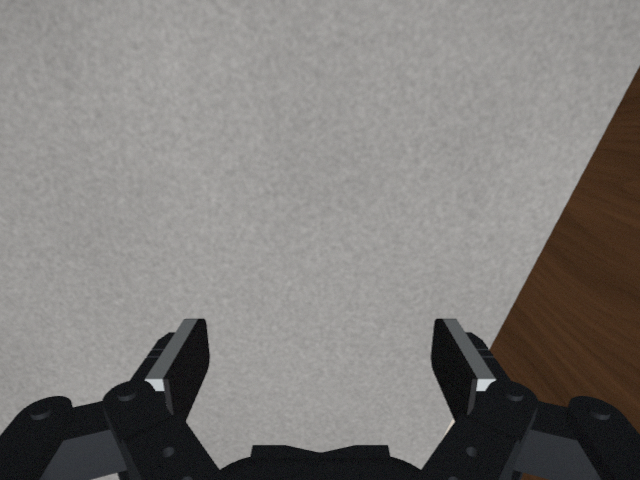

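Three jars are in the top view: (376,240) on the plate, and (285,319) and (477,317), both larger and standing on the table. The one on the plate fits the description, being the smallest and standing on the stirrer. I'll confirm with an enlarged crop and measure.

```bash
cat > h.py <<'E'
import numpy as np, cv2
def ray(c,u,v):
    K,T=c["K"],c["T"]
    d=np.stack([(np.asarray(u,float)-K[0,2])/K[0,0],-(np.asarray(v,float)-K[1,2])/K[1,1],-np.ones_like(np.asarray(u,float))],-1)
    return T[:3,3], d@T[:3,:3].T
def onz(c,u,v,z):
    o,d=ray(c,u,v); t=(z-o[2])/d[...,2]; return o+d*t[...,None]
def proj(c,P):
    K,T=c["K"],c["T"]; q=(np.atleast_2d(P)-T[:3,3])@T[:3,:3]
    return np.stack([K[0,2]+K[0,0]*q[:,0]/-q[:,2],K[1,2]-K[1,1]*q[:,1]/-q[:,2]],-1)
E
python3 - <<'E'
from h import *
c=np.load("top0.npz"); p=c["p"]; d=c["d"]
s=np.load("scene0.npz")
a=cv2.resize(p[165:330,260:500],None,fx=3.3,fy=3.3,interpolation=cv2.INTER_CUBIC)
cv2.imwrite("pics/crop1.png",a)
b=cv2.resize(s["p"][160:310,170:410],None,fx=3.3,fy=3.3,interpolation=cv2.INTER_CUBIC)
cv2.imwrite("pics/crop2.png",b)
# heights
for (u,v) in [(376,240),(285,319),(477,317),(340,210),(408,281),(354,297),(340,310)]:
    z=d[v,u]; o,r=ray(c,u,v); print((u,v),(o+r*z).round(1))
# plate
m=((p.min(2)>190)).astype(np.uint8); m[:170]=0;m[285:]=0;m[:,:300]=0;m[:,425:]=0
cs,_=cv2.findContours(m,cv2.RETR_EXTERNAL,cv2.CHAIN_APPROX_NONE); k=max(cs,key=cv2.contourArea)
r=cv2.minAreaRect(k);print(r)
P=onz(c,k[:,0,0],k[:,0,1],95.0)[:,:2].astype(np.float32); R=cv2.minAreaRect(cv2.convexHull(P)); print("plate",R)
# green
hsv=cv2.cvtColor(p,cv2.COLOR_BGR2HSV)
g=cv2.inRange(hsv,(50,100,60),(80,255,255)); n,l,st,ce=cv2.connectedComponentsWithStats(g)
for i in range(1,n):
    if st[i,4]>20: print("green",ce[i],st[i,4],onz(c,ce[i][0],ce[i][1],70.))
# jar cap: dark
dk=(p.max(2)<60).astype(np.uint8); n,l,st,ce=cv2.connectedComponentsWithStats(dk)
for i in range(1,n):
    if st[i,4]>60: print("dark",ce[i].round(1),st[i])
E
```

```text
(376, 240) [ 568.8 -102.3  158.7]
(285, 319) [422.   72.2  85. ]
(477, 317) [ 425.8 -311.3   82.7]
(340, 210) [641.1 -37.8  96.2]
(408, 281) [ 497.5 -174.4   85.6]
(354, 297) [465.7 -65.6  80.5]
(340, 310) [440.3 -38.2  61.9]
((361.9571533203125, 226.69772338867188), (89.8375244140625, 91.04205322265625), 72.47443389892578)
plate ((607.6298217773438, -81.25521850585938), (184.03289794921875, 184.02874755859375), 17.52297019958496)
green [407.47169811 279.1509434 ] 106 [ 502.59170593 -176.36625903   70.        ]
dark [533.6 131. ] [528 127  12   9  70]
dark [547.1 131. ] [542 127  11   9  70]
dark [560.5 131.1] [555 127  12  10  74]
dark [573.8 131.4] [568 127  13  10  77]
dark [537.2 143.8] [532 139  11  10  73]
dark [550.7 143.8] [545 140  12   9  72]
dark [564.2 143.9] [559 140  12   9  74]
dark [577.7 144.1] [572 140  13  10  72]
dark [424.  182.9] [418 176  14  13  89]
dark [457.5 240.9] [439 213  44  56 866]
dark [ 45.8 238.3] [ 37 232  17  13 118]
dark [405.5 280.1] [397 271  20  19 142]
dark [379.6 288.1] [369 281  22  16 127]
dark [353.8 296.3] [347 289  15  15 123]
dark [  8.6 302.2] [  0 294  17  15 127]
dark [479.5 316.4] [ 457  297   45   40 1389]
dark [284.1 318.9] [ 264  299   41   40 1188]
dark [ 31.1 310.6] [ 20 304  20  14 157]
dark [ 35. 380.] [ 14 368  39  27 633]
dark [  9.8 385.2] [  4 382  12   8  70]
```

View pics/crop1.png

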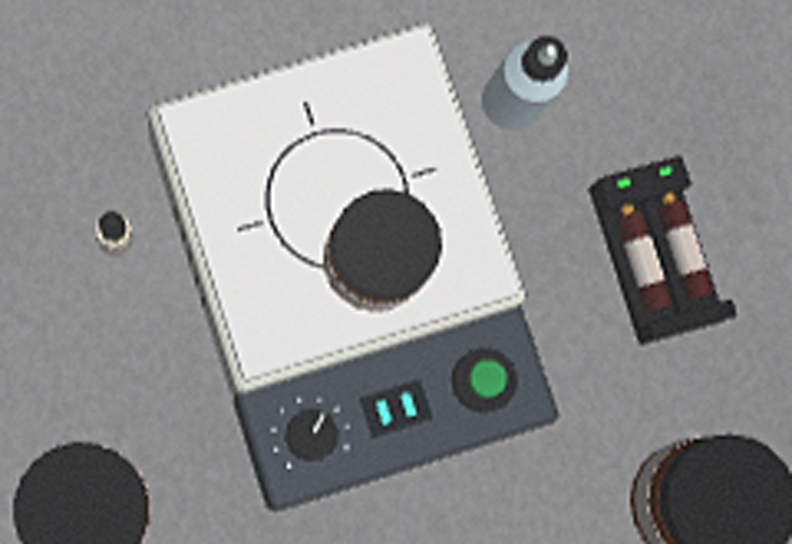

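View pics/crop2.png

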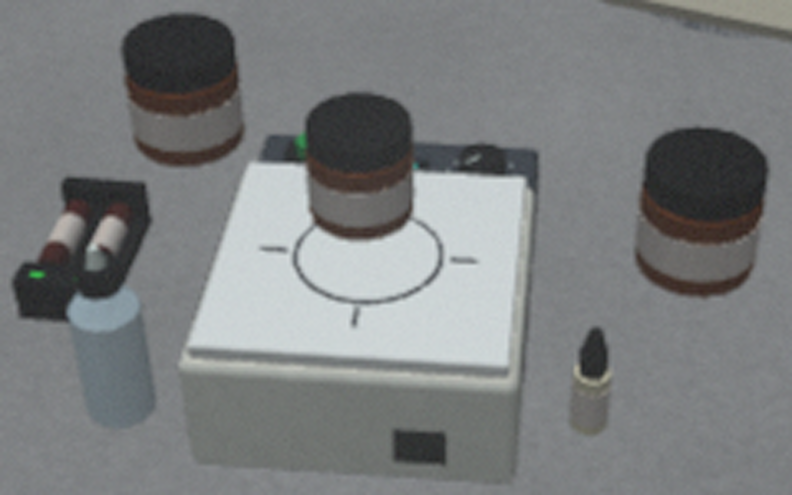

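The crops confirm it: the jar on the plate (top crop 383,245) is clearly smaller than the two on the table (80,505 and 725,495). Now I'll fit the ring, jar, yaw and button.

```bash
cat >> h.py <<'E'
def fitc(P):
    A=np.c_[2*P,np.ones(len(P))]; s=np.linalg.lstsq(A,(P**2).sum(1),rcond=None)[0]
    return s[:2],np.sqrt(s[2]+s[0]**2+s[1]**2)
def ringfit(c,p,jarpx=None,ce0=(607,-81)):
    g=p.max(2).astype(float)
    yy,xx=np.mgrid[:480,:640]; W=onz(c,xx.astype(float),yy.astype(float),95.)[...,:2]
    ce=np.array(ce0,float)
    for it in range(8):
        r=np.linalg.norm(W-ce,axis=2)
        tol=8 if it<4 else 4
        m=(np.abs(r-43.2)<tol)&(g<185)
        if jarpx is not None: m&=~jarpx
        w=(220-g[m]); P=W[m]
        A=np.c_[2*P,np.ones(len(P))]*w[:,None]; s=np.linalg.lstsq(A,(P**2).sum(1)*w,rcond=None)[0]
        ce=s[:2]
    return ce,np.sqrt(s[2]+ce@ce),m.sum()
def jarmask(p,box):
    m=np.zeros((480,640),np.uint8); x0,y0,x1,y1=box
    s=p[y0:y1,x0:x1]; m[y0:y1,x0:x1]=((s.max(2)<75))*1
    m=cv2.morphologyEx(m,cv2.MORPH_OPEN,np.ones((5,5),np.uint8))
    n,l,st,ce=cv2.connectedComponentsWithStats(m); i=1+np.argmax(st[1:,4]); return (l==i).astype(np.uint8)
def capfit(c,m,z=161.):
    k=max(cv2.findContours(m,cv2.RETR_EXTERNAL,cv2.CHAIN_APPROX_NONE)[0],key=cv2.contourArea)
    P=onz(c,k[:,0,0].astype(float),k[:,0,1].astype(float),z)[:,:2]
    (x,y),r=cv2.minEnclosingCircle(P.astype(np.float32)); return fitc(P),(x,y,r)
E
python3 - <<'E'
from h import *
for name,box,off in (("top",(340,205,410,270),12),("scene",(255,180,305,235),0)):
    c=np.load(name+"0.npz"); p=c["p"]
    m=jarmask(p,box); print(name,"cap",capfit(c,m),m.sum())
    J=cv2.dilate(m,np.ones((3,3),np.uint8)); 
    b=np.zeros_like(m); x0,y0,x1,y1=box
    hs=cv2.dilate(m,np.ones((13,13),np.uint8))
    if name=="scene": hs=cv2.dilate(m,np.ones((50,9),np.uint8))
    R=ringfit(c,p,hs>0); print("ring",R)
c=np.load("top0.npz");p=c["p"]
# plate edge angle: rect of white mask
m=((p.min(2)>185)).astype(np.uint8); m[:170]=0;m[285:]=0;m[:,:300]=0;m[:,425:]=0
k=max(cv2.findContours(m,0,1)[0],key=cv2.contourArea)
P=onz(c,k[:,0,0].astype(float),k[:,0,1].astype(float),95.)[:,:2]
print(cv2.minAreaRect(P.astype(np.float32)))
# ticks left/right in top
g=p.max(2); 
for nm,b in (("L",(330,228,343,237)),("R",(384,213,394,221)),("B",(350,193,358,203))):
    x0,y0,x1,y1=b; w=np.clip(215-g[y0:y1,x0:x1].astype(float),0,None); yy,xx=np.mgrid[y0:y1,x0:x1]
    w[w<25]=0
    print(nm,onz(c,np.array((w*xx).sum()/w.sum()),np.array((w*yy).sum()/w.sum()),95.))
E
```

```text
top cap ((array([ 570.61064804, -102.2969392 ]), np.float64(30.793672726388046)), (570.6588134765625, -101.84486389160156, 32.71179962158203)) 868
ring (array([610.70063844, -81.98509811]), np.float64(43.15438608694254), np.int64(141))
scene cap ((array([585.45072139, -95.54355178]), np.float64(37.206289743507185)), (583.87744140625, -92.58611297607422, 42.94062423706055)) 675
ring (array([610.9099951 , -80.85493604]), np.float64(43.129334008911435), np.int64(154))
((607.5025634765625, -81.19680786132812), (184.2538604736328, 184.23031616210938), 17.534570693969727)
L [596.51534279 -34.72715362  95.        ]
R [ 627.43469883 -135.30291731   95.        ]
B [664.75641404 -64.85294369  95.        ]
```

Fit results, in world mm:
- **Ring centre:** about (610.8, -81.4), with the two views agreeing to 1 mm.
- **Yaw:** about 17.3°.
- **Jar:** about (570.6, -102), so it needs a 45 mm push at 27°.

I'll push with both fingertips about 40 mm apart so they cradle the back of the jar. First I'll move to a high point in front of it.

```bash
python3 -m jog '[459,-371,0,-9.5,40, 459,-371,0,-9.5,40, 459,-371,0,-9.5,40, 459,-371,0,-9.5,40, 459,-371,0,-9.5,40, 459,-371,0,-9.5,40, 459,-371,0,-9.5,40, 459,-371,0,-9.5,40, 459,-371,0,-9.5,40, 459,-371,0,-9.5,40, 459,-371,0,-9.5,40, 459,-371,0,-9.5,40, 459,-371,0,-9.5,40, 459,-371,0,-9.5,40, 459,-371,0,-9.5,40, 459,-371,0,-9.5,40, 459,-371,0,-9.5,40, 459,-371,0,-9.5,40, 459,-371,0,-9.5,40, 459,-371,0,-9.5,40]'
python3 - <<'E'
from cell import *
import cv2,numpy as np
print(read_state())
for n in ("wrist",):
    c=camera_params(n);p,d=get_image(n); cv2.imwrite(f"pics/{n}1.png",p)
    np.savez(f"{n}1.npz",p=p,d=d,K=c["K"],T=c["T"])
E
```

```text
clock: 1.82
eef_pos: [521.1, -129.0, 404.8]
tool_rot: [3.141, 0.001, 0.47]
force: [0.1, 0.2, -0.3]
width: 39.9
{'clock': 1.8167, 'qpos': array([ 0.22317107,  0.46595311, -0.04796945,  1.83284819,  0.02964316,
        0.84368132, -0.94055733]), 'qd': array([-5.09682278e-03, -9.34093240e-05, -7.98496713e-03, -1.80335786e-03,
       -2.17557511e-03, -2.77404171e-03, -1.20888660e-03]), 'tau': array([-1.81109305e-01, -4.54651308e+01,  1.06323516e-02, -1.72217542e+01,
        7.52302003e-03,  3.54557124e-03,  3.00743974e-03]), 'eef_pos': array([ 521.13860208, -128.97840109,  404.77764093]), 'tool_rot': array([3.14124201e+00, 5.30158759e-04, 4.69642185e-01]), 'force': array([ 0.13050471,  0.24438442, -0.2697929 ]), 'torque': array([-0.00864783,  0.01098424,  0.03027304]), 'width': 39.94933487891013}
```

View pics/wrist1.png

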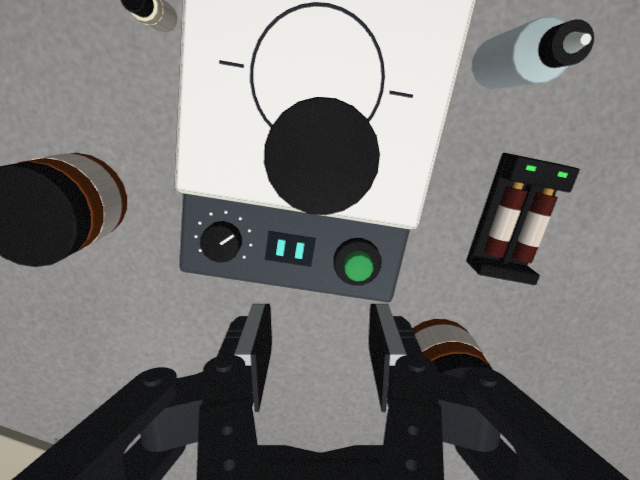

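The wrist view shows the ring (318,70), jar cap (321,156), knob (221,241) and green button (358,266) clearly. I'll refine the positions from here.

Run:
```python
from h import *
c=np.load("wrist1.npz"); p=c["p"]; t=np.load("top0.npz")
m=jarmask(p,(240,80,400,220)); print("cap",capfit(c,m))
print("ring",ringfit(c,p,cv2.dilate(m,np.ones((15,15),np.uint8))>0,(610,-81)))
def green(p,box):
    x0,y0,x1,y1=box; g=cv2.inRange(cv2.cvtColor(p,cv2.COLOR_BGR2HSV),(50,80,50),(85,255,255))
    n=np.zeros_like(g); n[y0:y1,x0:x1]=g[y0:y1,x0:x1]; M=cv2.moments(n,True); return np.array(M['m10']/M['m00']),np.array(M['m01']/M['m00']),M['m00'],n
a=green(p,(320,225,400,300)); b=green(t["p"],(395,265,420,292))
o1,d1=ray(c,a[0],a[1]); o2,d2=ray(t,b[0],b[1])
s=np.linalg.lstsq(np.c_[d1,-d2],o2-o1,rcond=None)[0]; print("button",a[:3],o1+d1*s[0],o2+d2*s[1])
for z in (63,70,75,80): print(z,onz(c,a[0],a[1],z),onz(t,b[0],b[1],z))
d=c["d"]; 
for nm,(u,v) in dict(btn=(358,266),hous=(337,262),h2=(358,244),panel=(320,280),knob=(215,248),plate=(220,110),cap=(320,156)).items():
    o,r=ray(c,u,v); print(nm,np.round(o+r*np.median(d[v-1:v+2,u-1:u+2]),1))
cv2.imwrite("pics/btn.png",cv2.resize(p[185:305,175:415],None,fx=3.3,fy=3.3,interpolation=cv2.INTER_CUBIC))
# expected button pos by stirrer frame
y=np.deg2rad(17.3);R=np.array([[np.cos(y),-np.sin(y)],[np.sin(y),np.cos(y)]])
print("exp knob",np.array([610.8,-81.6])+R@[-132,58],"btn",np.array([610.8,-81.6])+R@[-132,-58])
# pointer
q=p[225:260,205:240].min(2); yy,xx=np.where(q>150); print("pointer px",xx+205,yy+225)
```

```text
cap ((array([ 573.66180806, -103.69850211]), np.float64(30.455625843207315)), (573.5297241210938, -103.81928253173828, 31.44614601135254))
ring (array([611.50571848, -81.40250316]), np.float64(43.22621648028879), np.int64(1267))
button (array(358.17910448), array(265.9348711), 737.0) [ 501.55660934 -174.54654909   77.34811802] [ 501.60393416 -174.75205928   77.39050532]
63 [ 497.02407181 -178.54965722   63.        ] [ 502.869427   -177.42874139   63.        ]
70 [ 499.23535573 -176.59666541   70.        ] [ 502.25385099 -176.12671798   70.        ]
75 [ 500.81484425 -175.20167127   75.        ] [ 501.81415384 -175.19670126   75.        ]
80 [ 502.39433277 -173.80667712   80.        ] [ 501.37445669 -174.26668454   80.        ]
btn [ 503.8 -172.4   84.8]
hous [ 495.9 -158.1   74.8]
h2 [ 517.5 -165.9   75. ]
panel [ 470.5 -155.3   63.1]
knob [463.8 -64.6  79. ]
plate [564.5 -31.9  95.4]
cap [ 574.4 -102.5  161.3]
exp knob [467.52383177 -65.47735701] btn [ 502.01931716 -176.22960975]
pointer px [231 232 233 230 231 232 233 228 229 230 231 232 227 228 229 230 231 225
 226 227 228 229 224 225 226 227 228 222 223 224 225 226 221 222 223 224
 225 220 221 222 223 221 222] [235 235 235 236 236 236 236 237 237 237 237 237 238 238 238 238 238 239
 239 239 239 239 240 240 240 240 240 241 241 241 241 241 242 242 242 242
 242 243 243 243 243 244 244]
```

View pics/btn.png

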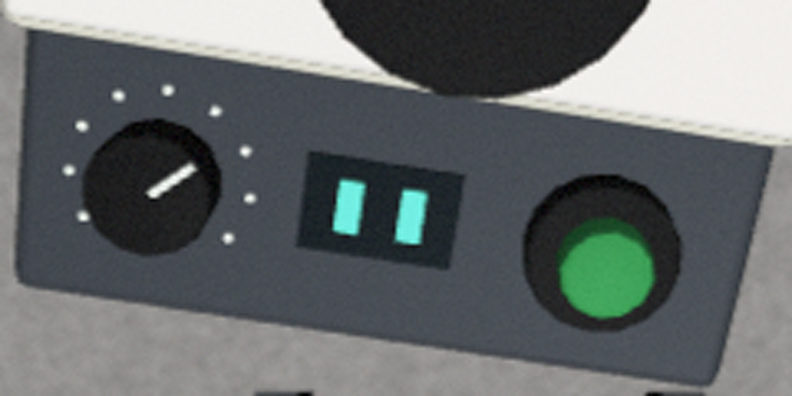

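```bash
python3 -m jog '[0.5,5,0,-3.6,40, 0.5,5,40,-3.6,40, 0.5,5,80,-3.6,40, 0.5,5,115,-3.6,40, 0.5,5,115,-3.6,40, 0.5,5,115,-3.6,40]'
python3 - <<'E'
from cell import *
import cv2,numpy as np
print(read_state()['eef_pos'],read_state()['tool_rot'])
for n in ("wrist","scene"):
    c=camera_params(n);p,d=get_image(n); cv2.imwrite(f"pics/{n}2.png",p)
    np.savez(f"{n}2.npz",p=p,d=d,K=c["K"],T=c["T"])
E
```

```text
clock: 2.37
eef_pos: [523.9, -132.0, 288.8]
tool_rot: [-3.139, 0.003, 0.535]
force: [0.6, -0.9, 0.5]
width: 39.9
[ 523.87146711 -132.00990265  288.77933786] [-3.13898681e+00  3.01121724e-03  5.34516268e-01]
```

View pics/wrist2.png

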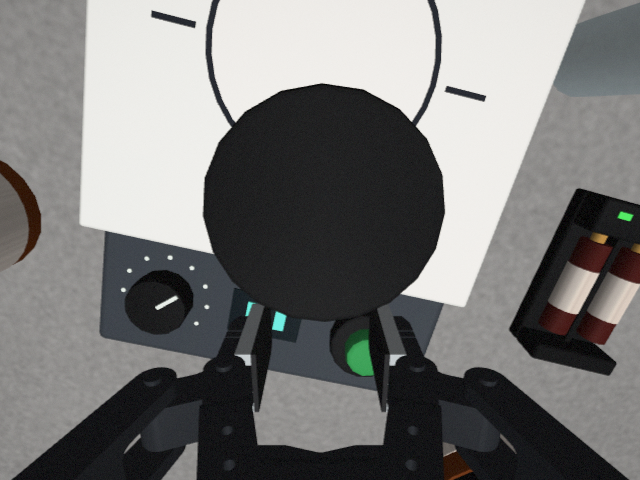

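View pics/scene2.png

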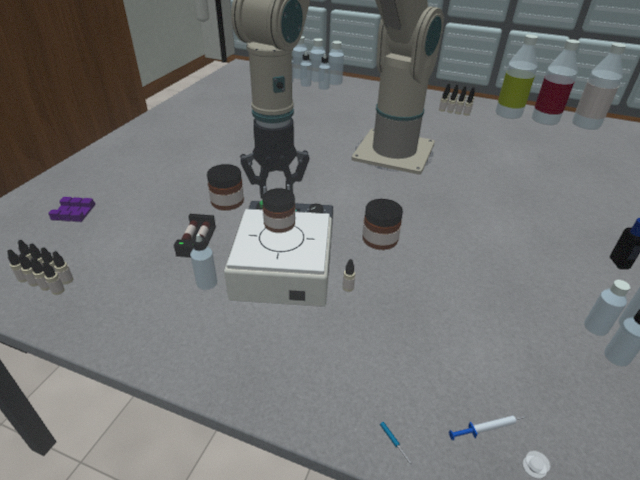

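The fingers sit symmetrically behind the jar (cap centre 324,200; finger midline 319). Now I'll push slowly, stopping short to look.

```bash
python3 -m jog '[4,0,0,0,40, 8,0,0,0,40, 12,0,0,0,40, 15,0,0,0,40, 18,0,0,0,40, 21,0,0,0,40, 24,0,0,0,40, 27,0,0,0,40, 30,0,0,0,40, 33,0,0,0,40, 36,0,0,0,40, 39,0,0,0,40, 42,0,0,0,40, 45,0,0,0,40, 48,0,0,0,40, 51,0,0,0,40, 53,0,0,0,40, 54,0,0,0,40, 55,0,0,0,40, 55,0,0,0,40]'
cat > look.py <<'E'
from cell import *
from h import *
import sys
tag=sys.argv[1]; box=tuple(map(int,sys.argv[2].split(',')))
s=read_state(); print(s['clock'],s['eef_pos'].round(1),s['tool_rot'].round(3),s['force'].round(1))
n="wrist"
c=camera_params(n);p,d=get_image(n); cv2.imwrite(f"pics/{n}{tag}.png",p)
np.savez(f"{n}{tag}.npz",p=p,d=d,K=c["K"],T=c["T"])
m=jarmask(p,box); k=capfit(c,m)
print("cap",k); r=ringfit(c,p,cv2.dilate(m,np.ones((15,15),np.uint8))>0,(611,-81)); print("ring",r)
e=r[0]-np.array(k[1][:2]); e2=r[0]-k[0][0]; a=s['tool_rot'][2]; R=np.array([[np.cos(a),np.sin(a)],[np.sin(a),-np.cos(a)]])
print("err world",e.round(1),e2.round(1),"tool",(R@e).round(1),(R@e2).round(1))
E
python3 look.py 3 190,60,460,305
```

```text
clock: 4.13
eef_pos: [572.0, -103.4, 289.7]
tool_rot: [-3.142, -0.0, 0.536]
force: [-2.1, -1.4, 1.7]
width: 40.0
4.1333 [ 572.  -103.4  289.7] [-3.142 -0.     0.536] [-2.1 -1.4  1.7]
cap ((array([612.12903291, -80.00009592]), np.float64(25.580862587229657)), (606.7349853515625, -83.23538208007812, 31.117591857910156))
ring (array([611.38482492, -81.53281777]), np.float64(43.302206017049095), np.int64(2314))
err world [4.6 1.7] [-0.7 -1.5] tool [4.9 0.9] [-1.4  0.9]
```

View pics/wrist3.png

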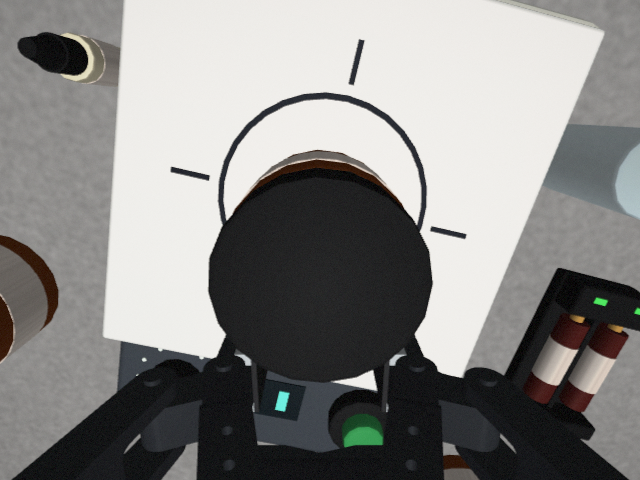

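The cap is now at (320,275), and my box clipped it at row 305. I'll refit on the upper arc only.

```bash
cat > arc.py <<'E'
from h import *
import sys
c=np.load(sys.argv[1]); p=c["p"]; vmax=int(sys.argv[2]); yaw=float(sys.argv[3])
m=(p.max(2)<48).astype(np.uint8); m[:, :190]=0; m[:,450:]=0; m[:100]=0
m=cv2.morphologyEx(m,cv2.MORPH_OPEN,np.ones((9,9),np.uint8))
k=max(cv2.findContours(m,0,1)[0],key=cv2.contourArea)[:,0,:].astype(float); k=k[(k[:,1]<vmax)]
P=onz(c,k[:,0],k[:,1],161.)[:,:2]; ce,r=fitc(P)
for _ in range(3):
    res=np.abs(np.linalg.norm(P-ce,axis=1)-r); P=P[res<1.2]; ce,r=fitc(P)
print(len(P),ce,r,proj(c,[*ce,161.]))
ring=np.array([611.4,-81.5]); e=ring-ce; print("err world",e,"tool",np.cos(yaw)*e[0]+np.sin(yaw)*e[1],np.sin(yaw)*e[0]-np.cos(yaw)*e[1])
E
python3 arc.py wrist3.npz 335 0.536
```

```text
430 [604.99956534 -84.19896513] 30.439264317197168 [[319.68360861 282.4353736 ]]
err world [6.40043466 2.69896513] tool 6.881191530026628 0.9482508901747777
```

```bash
python3 -m jog '[1,0,0,0,40, 2,0,0,0,40, 3,0,0,0,40, 4,0,0,0,40, 5,0,0,0,40, 6,0,0,0,40, 7,0,0,0,40, 7,0,0,0,40, 7,0,0,0,40, 0,0,0,0,40, -10,0,0,0,40, -30,0,0,0,40, -50,0,0,0,40, -65,0,0,0,40, -70,0,-40,0,40, -70,0,-80,0,40, -70,0,-110,0,40, -70,0,-110,0,40, -70,0,-110,0,40]'
python3 look.py 4 180,20,480,200; python3 arc.py wrist4.npz 300 0.536
```

```text
clock: 5.77
eef_pos: [511.6, -139.7, 401.7]
tool_rot: [3.138, -0.004, 0.535]
force: [-0.1, 0.7, -0.7]
width: 40.0
5.7667 [ 511.6 -139.7  401.7] [ 3.138 -0.004  0.535] [-0.1  0.7 -0.7]
cap ((array([604.17899819, -84.72396232]), np.float64(27.02203156435476)), (609.7841796875, -80.94525909423828, 32.03040313720703))
ring (array([610.44849902, -81.69737929]), np.float64(42.45064655303653), np.int64(1074))
err world [ 0.7 -0.8] [6.3 3. ] tool [0.2 1. ] [6.9 0.6]
0 [0. 0.] 0.0 [[-118.0077877   657.14666988]]
err world [611.4 -81.5] tool 484.03412437591504 382.31292999274984
```

View pics/wrist4.png

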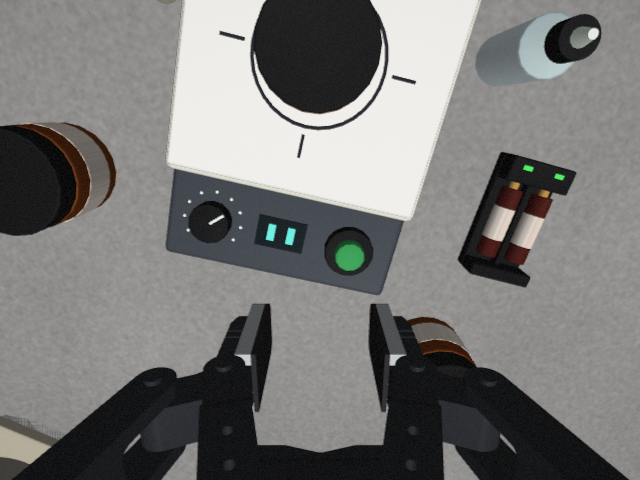

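The jar stands inside the ring, with the cap at about (318,45) cut by the image edge. I'll check from the other cameras.

```bash
cat > chk.py <<'E'
from cell import *
from h import *
import sys
tag=sys.argv[1]
for n in ("top","scene"):
    c=camera_params(n);p,d=get_image(n); np.savez(f"{n}{tag}.npz",p=p,d=d,K=c["K"],T=c["T"])
    u,v=proj(c,[611,-81.5,120])[0].astype(int)
    cv2.imwrite(f"pics/{n}{tag}.png",cv2.resize(p[v-75:v+75,u-100:u+100],None,fx=4,fy=4,interpolation=cv2.INTER_CUBIC))
E
python3 chk.py 5
python3 - <<'E'
from h import *
c=np.load("wrist4.npz");p=c["p"]
m=(p.max(2)<60).astype(np.uint8); m[130:]=0; m[:,:200]=0;m[:,440:]=0
m=cv2.morphologyEx(m,cv2.MORPH_OPEN,np.ones((9,9),np.uint8))
k=max(cv2.findContours(m,0,1)[0],key=cv2.contourArea)[:,0,:].astype(float); k=k[k[:,1]>8]
P=onz(c,k[:,0],k[:,1],161.)[:,:2]; ce,r=fitc(P)
for _ in range(3):
    P=P[np.abs(np.linalg.norm(P-ce,axis=1)-r)<1.2]; ce,r=fitc(P)
print("wrist cap",ce,r,len(P))
E
```

```text
wrist cap [609.31939872 -81.63773491] 30.690527714187372 256
```

View pics/top5.png

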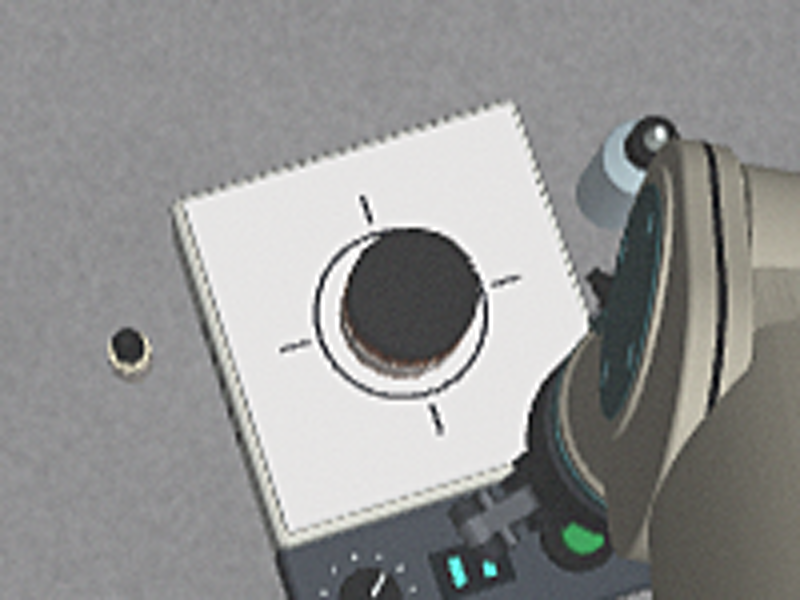

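View pics/scene5.png

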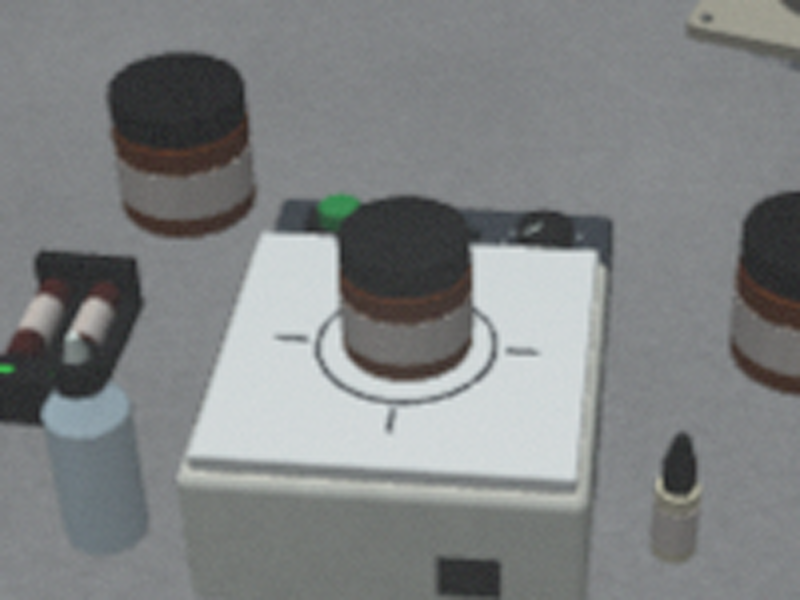

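Run:
```python
from h import *
for n in ("top","scene"):
    c=np.load(n+"5.npz");p=c["p"].astype(float)
    u0,v0=proj(c,[611,-81.5,120])[0].astype(int); u0-=100;v0-=75
    f=lambda a,b:onz(c,np.array((a+.5)/4-.5+u0),np.array((b+.5)/4-.5+v0),95.)[:2]
    m=np.zeros((480,640),bool)
    uu,vv=proj(c,[611,-81.5,161.])[0]; J=np.zeros((480,640),np.uint8)
    bright=c["p"].min(2)<200
    q=(c["p"].max(2)<200).astype(np.uint8)
    q=cv2.morphologyEx(q,cv2.MORPH_OPEN,np.ones((5,5),np.uint8))
    nn,l,st,ce=cv2.connectedComponentsWithStats(q)
    i=l[int(proj(c,[611,-81.5,140])[0][1]),int(proj(c,[611,-81.5,140])[0][0])]; J=(l==i).astype(np.uint8); print(n,i,st[i])
    print("ring",ringfit(c,c["p"],cv2.dilate(J,np.ones((5,5),np.uint8))>0,(611,-81.5)))
    k=max(cv2.findContours(J,0,1)[0],key=cv2.contourArea)[:,0,:].astype(float)
    W=onz(c,k[:,0],k[:,1],95.)[:,:2]
    # near-side arc of base: camera-facing points
    d=c["T"][:2,3]-[611,-81.5]; d/=np.linalg.norm(d)
    ang=(W-[611,-81.5])@d
    B=W[ang>12]; 
    # fit circle radius 32(+0.5px) fixed
    from scipy.optimize import least_squares
    for r in (31.5,32,32.8):
        s=least_squares(lambda x:np.linalg.norm(B-x,axis=1)-r,[611,-81.5],loss='soft_l1'); print(r,s.x,len(B),np.std(s.fun))
```

```text
top 2 [ 347  204   36   37 1041]
ring (array([610.74000513, -81.91183031]), np.float64(43.11083273615999), np.int64(147))
31.5 [610.07466153 -82.24892787] 33 0.6494302063796706
32 [610.63206354 -82.48731115] 33 0.6985520553438354
32.8 [611.52019484 -82.85419916] 33 0.7982435013035362
scene 1 [     0      0    640    480 302991]
ring (array([610.92255294, -80.90019413]), np.float64(43.16266302492399), np.int64(142))
31.5 [978.16586506 155.64286361] 1119 193.26597461004704
32 [977.81737349 155.57889127] 1119 193.15232017907812
32.8 [977.30762469 155.31242923] 1119 192.97109597719313
```

The top view puts the jar base within about 1 mm of the ring centre and the wrist view within about 2 mm, so the placing is good. Next is the button's top face.

Run:
```python
from h import *
for f in ("wrist1","wrist4"):
    c=np.load(f+".npz"); p=c["p"]; hsv=cv2.cvtColor(p,cv2.COLOR_BGR2HSV)
    n=cv2.inRange(hsv,(50,80,125),(85,255,255)); n[:225]=0;n[300:]=0;n[:,:320]=0;n[:,400:]=0
    k=max(cv2.findContours(n,0,1)[0],key=cv2.contourArea)[:,0,:].astype(float)
    dm=[c["d"][int(v),int(u)] for v,u in np.argwhere(cv2.erode(n,np.ones((7,7),np.uint8))>0)]
    for z in (84,85,86):
        P=onz(c,k[:,0],k[:,1],float(z))[:,:2]; print(f,z,fitc(P))
    u,v=k.mean(0); o,r=ray(c,u,v); print((u,v),o+r*np.median(dm))
```

```text
wrist1 84 (array([ 502.04957443, -173.80886292]), np.float64(10.511622000894741))
wrist1 85 (array([ 502.37101656, -173.5260094 ]), np.float64(10.475385456206785))
wrist1 86 (array([ 502.6924587 , -173.24315588]), np.float64(10.439148911512843))
(np.float64(358.47222222222223), np.float64(268.02777777777777)) [ 502.56673844 -173.42771011   85.20355198]
wrist4 84 (array([ 502.06432513, -173.84723673]), np.float64(10.53062285229302))
wrist4 85 (array([ 502.34697096, -173.58248254]), np.float64(10.493972490490576))
wrist4 86 (array([ 502.62961679, -173.31772836]), np.float64(10.457322128699547))
(np.float64(349.32), np.float64(257.2266666666667)) [ 502.49950014 -173.40914889   85.30046772]
```

Button top is at (502.4, -173.5, 85), 10 mm proud of its housing, so closed fingertips will press it cleanly. I'll move over it, close the fingers and go down to about 8 mm above.

```bash
python3 -m jog '[-25,24.5,0,0,0, -25,24.5,0,0,0, -25,24.5,0,0,0, -25,24.5,0,0,0, -25,24.5,0,0,0, -25,24.5,0,0,0, -25,24.5,35,0,0, -25,24.5,70,0,0, -25,24.5,105,0,0, -25,24.5,125,0,0, -25,24.5,133,0,0, -25,24.5,135,0,0, -25,24.5,135,0,0, -25,24.5,135,0,0]'
python3 - <<'E'
from cell import *
import cv2
p,d=get_image("wrist"); cv2.imwrite("pics/w6.png",p)
s=read_state();print(s['eef_pos'],s['force'],s['width'])
E
```

```text
clock: 7.08
eef_pos: [503.4, -173.1, 266.0]
tool_rot: [3.14, -0.002, 0.536]
force: [0.1, 0.5, 0.4]
width: -0.0
[ 503.44785475 -173.10909471  266.19824074] [0.43145864 0.40515995 0.18349002] 0.42416269974197596
```

View pics/w6.png

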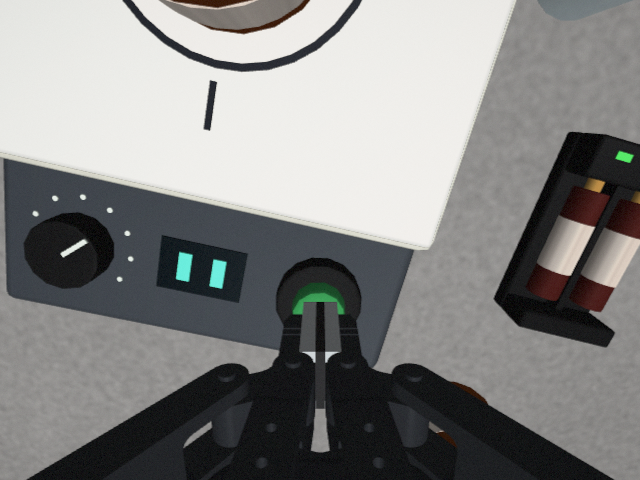

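The closed fingertips (320,305) are centred over the green button (320,295). I'll press down in small steps and watch the force.

```bash
python3 -m jog '[0,0,3,0,0, 0,0,6,0,0, 0,0,8,0,0, 0,0,9,0,0, 0,0,10,0,0, 0,0,11,0,0, 0,0,12,0,0, 0,0,12,0,0, 0,0,12,0,0, 0,0,12,0,0]'; python3 -m jog '[0,0,1,0,0, 0,0,1,0,0, 0,0,1,0,0]'
```

```text
clock: 7.97
eef_pos: [503.0, -173.2, 253.0]
tool_rot: [3.141, -0.001, 0.535]
force: [1.7, -0.7, 4.0]
width: 0.4
clock: 8.22
eef_pos: [503.0, -173.2, 252.4]
tool_rot: [3.141, -0.001, 0.535]
force: [0.2, -0.1, 10.4]
width: 0.2
```

```bash
python3 -m jog '[0,0,0.5,0,0, 0,0,1,0,0, 0,0,1,0,0, 0,0,1,0,0, 0,0,1,0,0]'
python3 - <<'E'
from cell import *
import cv2
s=read_state();print(s['eef_pos'],s['force'])
p,d=get_image("wrist"); cv2.imwrite("pics/w7.png",cv2.resize(p[220:380,220:420],None,fx=4,fy=3.7))
E
```

```text
clock: 8.63
eef_pos: [503.0, -173.2, 252.2]
tool_rot: [3.14, -0.001, 0.535]
force: [-1.8, 0.6, 17.1]
width: 0.2
[ 502.96691889 -173.17573185  252.24756819] [-1.76276934  0.63320382 17.12222245]
```

View pics/w7.png

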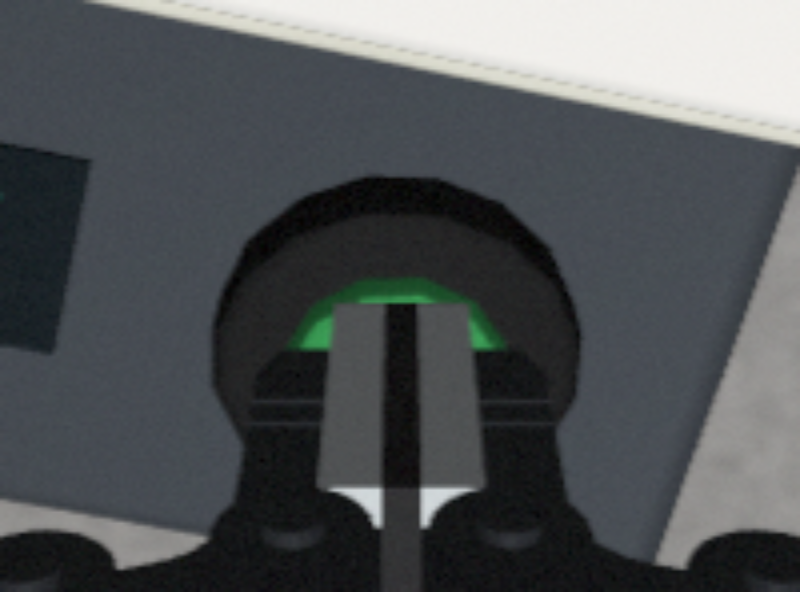

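The button has bottomed: 17 N with no further movement, tip at z≈79 (6 mm down). I'll release, retreat upwards and verify.

```bash
python3 -m jog '[0,0,-3,0,0, 0,0,-8,0,0, 0,0,-16,0,0, 0,0,-40,0,0, 0,0,-80,0,0, 0,0,-120,0,0, -30,0,-150,0,0, -30,0,-150,0,0, -30,0,-150,0,0, -30,0,-150,0,0, -30,0,-150,0,0, -30,0,-150,0,0]'
python3 chk.py 8
python3 - <<'E'
from cell import *
from h import *
s=read_state();print(s['clock'],s['eef_pos'],s['force'])
c=camera_params("wrist");p,d=get_image("wrist"); cv2.imwrite("pics/w8.png",p)
hsv=cv2.cvtColor(p,cv2.COLOR_BGR2HSV); n=cv2.inRange(hsv,(50,80,125),(85,255,255)); n[:,450:]=0
n=cv2.erode(n,np.ones((5,5),np.uint8)); k=np.argwhere(n>0); v,u=k.mean(0); o,r=ray(c,u,v); print(u,v,o+r*np.median(d[n>0]))
c=np.load("top8.npz"); q=c["p"]; J=(q.max(2)<200).astype(np.uint8); J=cv2.morphologyEx(J,cv2.MORPH_OPEN,np.ones((5,5),np.uint8))
a=np.load("top5.npz")["p"]; b=a[200:245,335:395].astype(int)-q[200:245,335:395]; print("top diff jar region",np.abs(b).mean())
for nm in ("scene",):
    A=np.load("scene0.npz")["p"].astype(int);B=np.load("scene8.npz")["p"].astype(int); D=np.abs(A-B).max(2)>45
    cs=cv2.connectedComponentsWithStats(D.astype(np.uint8))[2]; print([x.tolist() for x in cs[1:] if x[4]>8])
E
```

```text
clock: 9.68
eef_pos: [476.9, -187.6, 399.3]
tool_rot: [-3.139, 0.002, 0.537]
force: [0.2, 0.1, -0.9]
width: -0.3
9.7833 [ 477.03635861 -187.84745695  399.52536404] [ 0.37309828 -1.27104919  0.30390727]
321.2198731501057 187.06976744186048 [ 502.35022122 -173.62274674   85.1871038 ]
top diff jar region 2.1687654320987653
[[131, 0, 59, 58, 1783], [231, 0, 42, 14, 274], [423, 2, 6, 4, 10], [394, 8, 28, 13, 76], [428, 8, 7, 4, 14], [374, 13, 7, 6, 25], [419, 12, 5, 4, 11], [400, 13, 28, 45, 375], [426, 18, 14, 38, 170], [260, 21, 10, 3, 18], [233, 33, 42, 14, 366], [387, 53, 23, 8, 98], [226, 54, 64, 84, 2861], [263, 188, 32, 18, 370], [262, 210, 32, 18, 269], [265, 210, 34, 37, 513]]
```

View pics/w8.png

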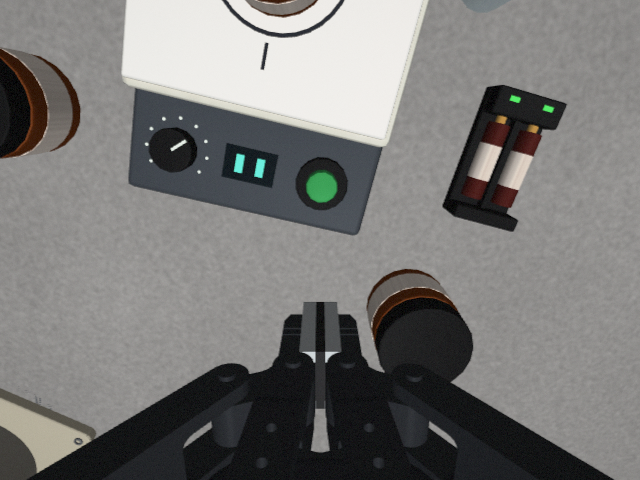

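View pics/scene8.png

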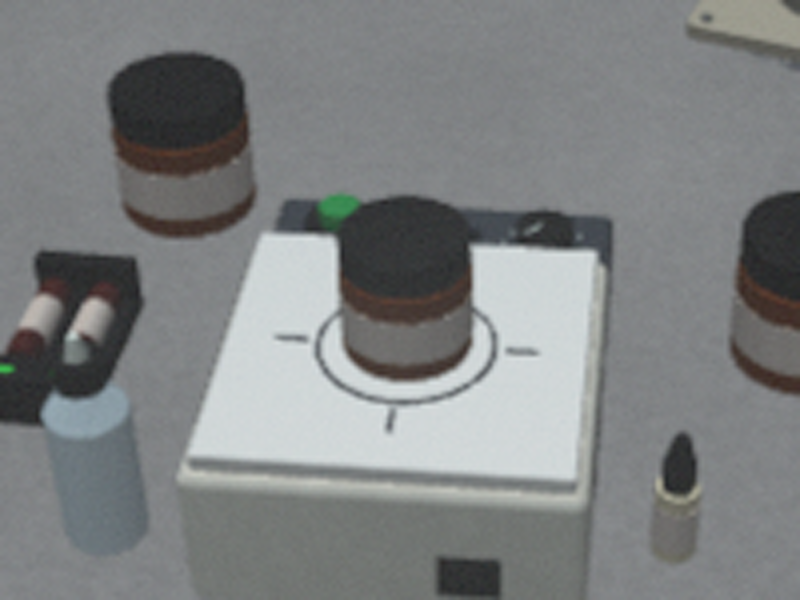

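View pics/top8.png

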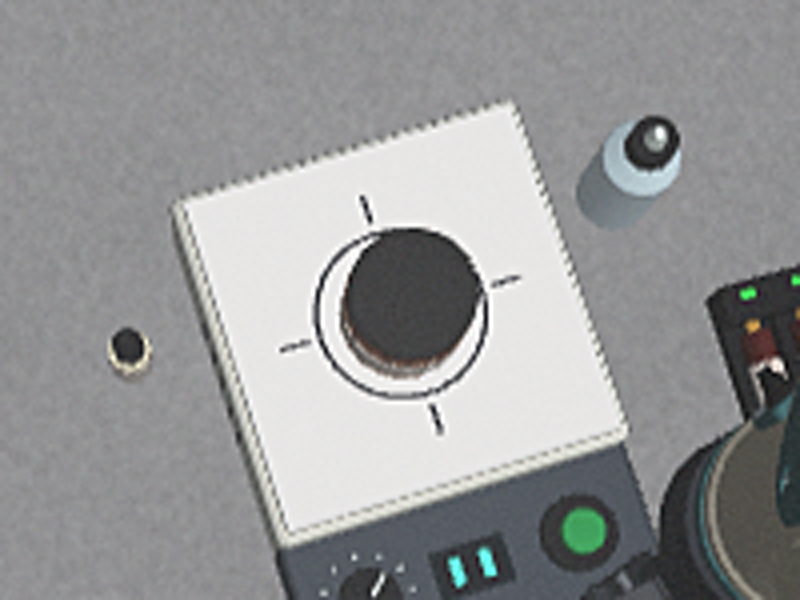

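The jar is unmoved, the button is back up (z≈85) and the neighbours are unchanged. One quick numeric cross-check of the centring in the scene view before I hand in.

Run:
```python
from h import *
c=np.load("scene8.npz");p=c["p"]
q=(p.max(2)<185).astype(np.uint8)
u0,v0=proj(c,[611,-81.5,120])[0].astype(int)
for u in range(u0-14,u0+16,3):
    col=p[:,u].max(1).astype(int)
    # subpixel base edge: scan downward from label
    v=v0
    pts=[w for w in range(v0-5,v0+35) if (col[w]<165)!=(col[w+1]<165)]
    e=[w+(165-col[w])/(col[w+1]-col[w]) for w in pts]
    if e: 
        W=[onz(c,np.array(float(u)),np.array(x),95.)[:2].round(1) for x in e]; print(u,np.round(e,1),*[ (w, np.linalg.norm(w-[611.2,-81.4]).round(1)) for w in W])
```

```text
266 [239.2 246.6 248.4] (array([ 629.3, -104.8]), np.float64(29.6)) (array([649.4, -94.8]), np.float64(40.5)) (array([654.1, -92.4]), np.float64(44.3))
269 [242.6 248.2 249.9] (array([636.4, -94.8]), np.float64(28.5)) (array([651.4, -87.4]), np.float64(40.6)) (array([655.9, -85.2]), np.float64(44.9))
272 [244.5 249.3 250.8] (array([639.2, -87.1]), np.float64(28.6)) (array([652.1, -80.8]), np.float64(40.9)) (array([656. , -78.9]), np.float64(44.9))
275 [245.5 249.9 251.3] (array([639.7, -80.5]), np.float64(28.5)) (array([651.4, -74.9]), np.float64(40.7)) (array([655. , -73.1]), np.float64(44.6))
278 [246.3 250.4 251.8 252.5 255.5] (array([639.5, -74.3]), np.float64(29.2)) (array([650.4, -69.1]), np.float64(41.1)) (array([654.3, -67.3]), np.float64(45.3)) (array([655.9, -66.5]), np.float64(47.1)) (array([663.8, -62.7]), np.float64(55.8))
281 [246.2 250.3 251.9] (array([637.2, -69.1]), np.float64(28.8)) (array([648.1, -64. ]), np.float64(40.8)) (array([652.3, -62. ]), np.float64(45.4))
284 [246.1 250.3 251.6] (array([634.6, -64. ]), np.float64(29.2)) (array([645.9, -58.8]), np.float64(41.4)) (array([649.4, -57.1]), np.float64(45.3))
287 [245.5 249.6 251.2] (array([630.6, -59.5]), np.float64(29.3)) (array([641.9, -54.4]), np.float64(40.9)) (array([646.1, -52.5]), np.float64(45.3))
290 [244.6 249.  250.4] (array([625.9, -55.4]), np.float64(29.9)) (array([637.9, -50. ]), np.float64(41.2)) (array([641.8, -48.2]), np.float64(45.2))
293 [243.2 247.8 249.6] (array([619.9, -51.8]), np.float64(30.9)) (array([632.4, -46.2]), np.float64(41.1)) (array([637.3, -44.1]), np.float64(45.5))
```

```bash
python3 -c "
from cell import *
print(finish_job())"
```

```text
the job is handed in; nothing more can be done
None
```

I pushed the small amber jar into the printed ring, then pressed the green button down and let it go. I handed the job in at about 10 s on the clock.

- **Jar:** I pushed it about 40 mm along the plate with two parted fingertips, without gripping or lifting it, and took the hand off. It stands wholly inside the ring. The top view puts it about 1 mm from the centre; the wrist and scene views put it 2 to 3 mm short of the centre towards the robot. The clearance when centred is 10 mm, and pushing it again after the press would have broken the order, so I left it.
- **Button:** The closed fingertips pressed it about 6 mm down to its stop. Force reached 17 N with no further movement. Afterwards its top read 85.2 mm again, the same height as before the press.
- **Surroundings:** Comparing the scene picture before and after, only the jar and the arm changed. The dropper bottle, clear bottle and charger were unmoved. I saw no change in the knob pointer between views, but I did not measure its angle. The hand was clear of everything at hand-in.

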